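# Shut and lock the filter-box flap with its quarter-turn stud

### The arm

A 6-joint arm with a two-finger parallel gripper is mounted at the origin on the work surface. World frame = base frame: x ahead of the robot, y to its left, z up, the work surface at z = 0. Lengths are in m, angles in rad, forces in N, time in s.
With the tool pointing down it reaches from about 0.375 to 0.925 m from the base axis. Payload 5.7 kg.
Tool frame: the origin (TCP) lies at the very end of the fingers, on their centre line; the grasp point (between the pads) lies 19 mm behind it (ctrl.grasp_offset is the distance from the TCP to the grasp point, in m); z points along the fingers, y is the line along which they close (so a half turn about z gives the same grasp; the last joint's range is limited). The gripper opens to 88 mm and grips with 3 to 60 N. Pads are 20 mm wide; open, the fingers measure 115 mm over their backs; the gripper's body (75 mm by 178 mm) begins 61 mm behind the grasp point.
Start: joints at [1.146, 0.359, 1.51, -0, 1.272, -0.115], TCP at [0.183, 0.571, 0.223] pointing down, gripper open.
Joint ranges: [-2.97, 2.97], [-1.01, 2.36], [0.21, 2.38], [-0.96, 4.11], [0.2, 2.71], [-2.98, 2.98]. Speed limits (rad/s): [2.39, 2.39, 3.14, 3.14, 3.14, 3.14].

### API

Orientations are given as a rotation vector (axis times angle).
In Python, from cell import ctrl gives the robot as it stands.
- The arm moves only by the tool drive_tool, never from a script. Its argument "moves" is one flat list of numbers, 4 for each row, row after row: the shift along the world's x, y, z in mm, then the turn about the world's z in rad. A call has 1 to 20 rows; each row shifts and turns the commanded pose from where the row before left it; what a row does not reach is not made up. A row lasts 1/12 s, in which the tool goes at most 41.7 mm and 7.16 degrees, less where a joint would pass 70% of its speed; a pose out of reach is approached as far as the arm can. A call with a gripper value outside its range is refused whole. "claw" is the gripper command: -1 is fully open, 1 is shut, values between are in proportion, set as the call begins (left out, the last holds). The fingers move at their own pace and stop on an object; the grip force is fixed at half the most. Time passes only in rows, so rows that do not move let the fingers close. It gives the time, the measured TCP pose, the force, the opening and the grip force at its end, in the units of the state.
- ctrl.get_obs(): the state, without advancing time (a new reading comes with each control period).
- ctrl.read_camera(name): name is "scene" or "top" or "wrist"; returns (picture, depth): 400x640x3 uint8, red, green, blue; 400x640 float32, m along the optical axis (not along the pixel's ray), 0 where there is no reading.
- ctrl.calibration(name): a dict with "intrinsics" (3x3 intrinsics, pixels), "k1" (the pictures are not rectified: a ray, as slopes to the right and down, at radius r is drawn at 1 + k1 r^2 times it, then the intrinsics apply), "world_from_camera" (4x4, takes a point from camera to world coordinates); the wrist camera has in their place "T_tool_cam" (4x4, takes a point from camera to tool coordinates, whose origin is the TCP and whose axes are the flange's). Camera axes: x right, y down, z forward; pixel columns grow to the right and rows downward; lengths in m; the calibration is good to about 2 mm. A picture is of the moment at which its call begins: read the wrist's pose just before it. calibration takes no time and is no camera call.
- ctrl.close_job(): hands the job in; it is judged then, once.
The state is a dict: "time": time; "qpos": joint angles; "joint_velocities": joint speeds; "joint_torque": joint torques, N m; "tool_pos": TCP position; "tool_rot": TCP orientation; "force": force on the tool from outside, world axes, zero at the start; "wrist_torque": the same for the moment, N m; "opening": opening from 0.0 (shut) to 1.0 (fully open); "finger_force": force on a finger pad.
Only numpy, scipy, OpenCV 4.12 (cv2) and the standard library are available. Lean on these libraries where they do the work, as an engineer would, in place of code of your own. Each camera call takes 0.05 s, during which the arm holds its last target. There are 200 camera calls.

### The job

The flap of the water-filter service box on the coffee bar stands open: swing it fully shut, then push its sprung quarter-turn stud in until you feel it come up against the soft pad and, keeping it pressed, turn it a quarter turn clockwise to its stop, so that it locks and stays locked when you let go. Press and turn by feel: do not ram the stud into the pad or force it round, and leave the cup, the milk pitcher and the bean jar where they stand.

Things in the scene. Friction and masses are not known exactly. Their poses are not given: they have to be found in the camera images.
- box: Grey open-topped service box, fixed to the counter, 200 (x) x 180 (y) x 90 mm high, origin at the centre of its underside on the counter. Its own -x side (vent slots) is the front, towards the robot. Its yaw and place vary. The flap closes its top.
- cover (a joint): Angle of the aluminium flap (190 x 180 x 6 mm): 0 = shut, flat on the box rim (upper face then 96 mm above the counter); grows as its front (-x) edge swings up; starts 0.35 to 0.8 rad open. Hinge line along the box's y through hinge. Stiff friction hinge: it stays where left; a push of a few newtons down on its upper face moves it.
- hinge (a point): Middle of the flap's hinge line, on the box's rear top edge: 95 mm behind (+x) the box's origin, 90 mm up; turned like the box.
- wing (a point): Centre of the red wing of the stud (the grip) on the flap: bar 44 long, 12 wide, 24 mm high; own x along it, own z up the stud axis. Axis 140 mm from the hinge line, midway in y. With flap shut and stud out it is 138 mm above the counter. Unlocked the wing lies along the box's x, locked along its y. Push in 3 to 20 mm (differs each time, unseen) before it can turn, and keep it in.
- flange (a point): Centre of the upper face of the black flange below the wing (44 mm across, 6 mm thick), 12 mm below wing and moving with it; with the flap shut and the stud out, its underside is 24 mm above the flap. The stud's spring pushes it out with about 3 N at first and 0.35 N more per mm pushed in.
- turn (a joint): Turn of the stud: 0 = unlocked, grows clockwise seen from above; about 1.57 = locked, solid stop at about 1.65. Blocked until pushed in far enough, then needs under 0.2 N m. Let go at the stop and it springs up by up to 4 mm into a notch that holds it. Do not turn it before the flap is shut: it would then not enter the catch.
- pad (a joint): How far the hidden rubber pad below the stud is squeezed, m: 0 at rest. The stud meets it 1 mm after it becomes free to turn, felt as a sudden stiffening to 10 N per mm: that is far enough. Squeezed over 0.002 (20 N on the pad, 25 to 30 N at the hand) it is rammed and ruined.
- twist (a joint): Twist of the stud's shank against its wing, rad, 0 at rest: a torsion spring of 2.5 N m per rad; growing = the wing leads clockwise. It shows how hard the stud is being turned. Beyond 0.3 rad either way (0.75 N m: turned before it is in far enough, or well past its stop) the stud is sheared and ruined.
- cup: White mug, 80 mm across, 65 mm high, origin at the centre of its underside. Bystander: leave alone.
- pitcher: Steel milk pitcher, 84 mm across, 100 mm high, origin at the centre of its underside. Bystander: leave alone.
- beans: Amber glass bean jar with a wooden cap, 72 mm across, 120 mm high, origin at the centre of its underside. Bystander: leave alone.

How it is judged:
On the way, in this order (a step that is already met when the one before it is completed fails the run):
1. the flap is shut (value of joint cover below 0.03 rad), for 0.2 s.
2. with the flap shut, the stud is turned to its locked position (value of joint turn above 1.42 rad and value of joint cover below 0.03 rad), for 0.2 s.
At the end, for the whole second after the job is handed in: The flap is shut (within 0.03 rad), the stud is turned to its locked position (more than 1.42 rad) and at rest, and it no longer presses the pad (under 0.5 mm) nor is twisted (under 0.1 rad) (all of step 2 and not (velocity of joint turn above 0.1 rad/s) and not (velocity of joint turn below -0.1 rad/s) and value of joint pad below 0.0005 m and value of joint twist between -0.1 and 0.1 rad); the robot touches nothing.
It fails at once if the stud is forced round (twisted by more than 0.3 rad) (value of joint twist above 0.3 rad or value of joint twist below -0.3 rad).
It fails at once if the stud is rammed into the pad (squeezed more than 2 mm) (value of joint pad above 0.002 m).
It fails at once if the cup is moved by more than 30 mm or tipped (distance of cup from where it was at the start of the episode above 0.03 m or angle between cup's own z axis and vertical above 0.35 rad).
It fails at once if the milk pitcher is moved by more than 30 mm or tipped (distance of pitcher from where it was at the start of the episode above 0.03 m or angle between pitcher's own z axis and vertical above 0.35 rad).
It fails at once if the bean jar is moved by more than 30 mm or tipped (distance of beans from where it was at the start of the episode above 0.03 m or angle between beans's own z axis and vertical above 0.35 rad).
It also fails if it takes over 58 s, if anything falls off the work surface, if the arm or the gripper's body presses on something with over 40 N, if the wrist force passes 120 N, or if a joint passes its speed limit or range.

## Working session

There is one attempt and no reset: what is moved stays moved. The work goes in short steps, Python scripts to look and compute and a tool call to move; the robot and the scene stay as the last step left them, time stands still between calls to the robot, and variables do not carry over. Pictures are saved under pics/ and viewed, at most 10 in all, crops included, and the job is handed in when it is done.

Besides the shell and the picture viewer there is one more tool, called after "Call:" as name(argument=value, ...) on one line, values as JSON. drive_tool: Moves the arm, as the interface text tells. Its arguments: {"type":"object","properties":{"moves":{"type":"array","items":{"type":"number"}},"claw":{"type":"number"}},"required":["moves"]}

```bash
mkdir -p pics; ls; cat > h.py <<'E'
import numpy as np, cv2
from cell import ctrl
from scipy.spatial.transform import Rotation as R
def cam(name):
    o=ctrl.get_obs(); p,d=ctrl.read_camera(name); c=ctrl.calibration(name)
    if name=="wrist":
        T=np.eye(4);T[:3,:3]=R.from_rotvec(o["tool_rot"]).as_matrix();T[:3,3]=o["tool_pos"];W=T@np.array(c["T_tool_cam"])
    else: W=np.array(c["world_from_camera"])
    return p,d,np.array(c["intrinsics"]),c["k1"],W
def rays(uv,K,k1):
    uv=np.asarray(uv,float).reshape(-1,1,2)
    return cv2.undistortPoints(uv,K,np.array([k1,0,0,0.])).reshape(-1,2)
def pts(uv,d,K,k1,W):  # depth points
    s=rays(uv,K,k1); z=np.array([d[int(v),int(u)] for u,v in uv])
    return (np.c_[s*z[:,None],z,np.ones(len(z))]@W.T)[:,:3]
def plane(uv,h,K,k1,W):
    s=rays(uv,K,k1); r=np.c_[s,np.ones(len(s))]@W[:3,:3].T; o=W[:3,3]
    return o+r*((h-o[2])/r[:,2])[:,None]
def red(p):
    q=p.astype(int); return (q[...,0]>110)&(q[...,1]<70)&(q[...,2]<70)
E
python3 - <<'E'
from h import *
for n in("top","scene"):
    p,d,K,k1,W=cam(n); cv2.imwrite(f"pics/{n}0.png",p[...,::-1]); np.savez(f"{n}0.npz",p=p,d=d,K=K,k1=k1,W=W)
    v,u=np.nonzero(red(p)); print(n,len(u),u.mean(),v.mean(),W[:3,3])
    if len(u): P=pts(np.c_[u,v],d,K,k1,W); print(np.median(P,0),P.min(0),P.max(0))
E
```

```text
pics
top 172 284.8953488372093 190.86627906976744 [0.43958148 0.05115815 0.97669012]
[0.55378356 0.11260423 0.23071327] [ 0.51453775  0.10129085 -0.00431914] [0.58269972 0.35061199 0.24349097]
scene 40 348.125 182.65 [1.49164466 0.32313565 0.73283923]
[0.57468308 0.11546545 0.21491192] [0.54230105 0.10711234 0.00878612] [0.58550694 0.32176765 0.23611655]
```

View pics/top0.png

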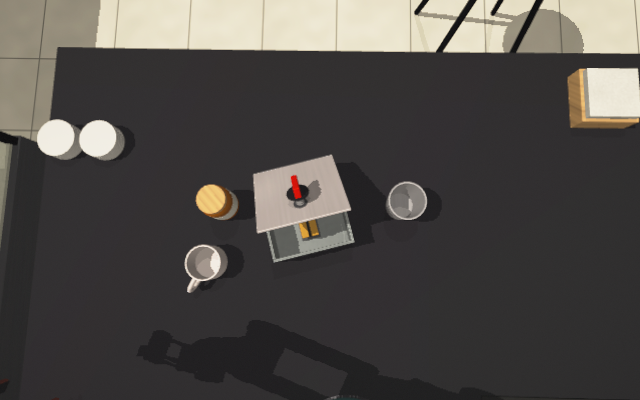

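View pics/scene0.png

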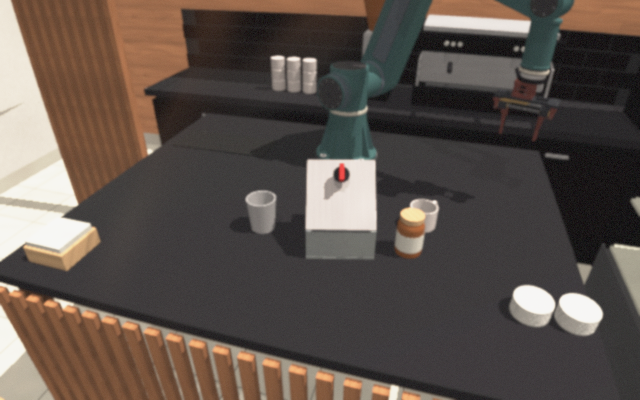

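The top view shows the flap open, with corners near (253,173), (333,157), (350,210) and (259,230), and the wing at about (297,187). The bean jar is at (213,200), the cup at (206,262) and the pitcher at (407,201). The scene view agrees. Next I fit the flap plane.

```bash
python3 - <<'E'
from h import *
z=np.load("top0.npz"); p,d,K,k1,W=[z[k] for k in("p","d","K","k1","W")]; k1=float(k1)
q=p.astype(int)
m=np.zeros(d.shape,np.uint8); cv2.fillPoly(m,[np.array([[250,170],[335,154],[354,211],[258,233]])],1)
m=(m>0)&(q.min(2)>110)&(q[...,0]-q[...,2]<45)&(d>0)
n8,l,st,_=cv2.connectedComponentsWithStats(m.astype(np.uint8)); k=1+st[1:,4].argmax(); m=cv2.erode((l==k).astype(np.uint8),np.ones((3,3)))
v,u=np.nonzero(m); P=pts(np.c_[u,v],d,K,k1,W)
A=np.c_[P[:,:2],np.ones(len(P))]; c=np.linalg.lstsq(A,P[:,2],rcond=None)[0]
for _ in range(3):
    r=P[:,2]-A@c; g=abs(r)<.006; c=np.linalg.lstsq(A[g],P[g,2],rcond=None)[0]
n=np.array([-c[0],-c[1],1]);n/=np.linalg.norm(n)
ang=np.arccos(n[2]); yaw=np.arctan2(n[1],n[0]) # normal tilts to +x (rear) when open
print(len(u),g.sum(),r[g].std(),"ang",ang,"yaw",yaw)
con=max(cv2.findContours((l==k).astype(np.uint8),0,2)[0],key=cv2.contourArea)
box=cv2.boxPoints(cv2.minAreaRect(con)); print(box)
ap=cv2.approxPolyDP(cv2.convexHull(con),6,True)[:,0]; print(ap)
s=rays(ap,K,k1); rr=np.c_[s,np.ones(len(s))]@W[:3,:3].T; o=W[:3,3]
P0=np.array([0,0,c[2]]); t=((P0-o)@n)/(rr@n); C=o+rr*t[:,None]; print("corners\n",C.round(4))
print([np.linalg.norm(C[i]-C[i-1]).round(4) for i in range(len(C))])
# wing
rm=red(p).astype(np.uint8); rm[260:]=0
v,u=np.nonzero(rm); Q=pts(np.c_[u,v],d,K,k1,W); hh=(Q-P0)@n; print("wing height over flap",np.percentile(hh,[10,50,90]))
t=(((P0+n*.054)-o)@n); s=rays(np.c_[u,v],K,k1); rr=np.c_[s,np.ones(len(s))]@W[:3,:3].T; X=o+rr*(t/(rr@n))[:,None]
print("wing top centre",X.mean(0),"axis foot",X.mean(0)-n*.054, "wing pt", X.mean(0)-n*.012)
e=X-X.mean(0); w,V=np.linalg.eigh(e.T@e); print("wing dir",V[:,2])
for nm,(a,b,cx,cy),h in(("beans",(195,235,213,200),.12),("cup",(0,0,206,262),.065),("pit",(0,0,407,201),.1)): print(nm,plane([[cx,cy]],h,K,k1,W))
E
```

```text
3923 3922 0.0012175876500537084 ang 0.7541305050252187 yaw 0.2630294231898444
[[243.94968 175.6123 ]
 [336.78055 152.92032]
 [351.0508  211.2987 ]
 [258.21994 233.99069]]
[[331 155]
 [350 210]
 [258 232]
 [253 174]]
corners
 [[0.6539 0.0462 0.0948]
 [0.5187 0.0102 0.2262]
 [0.4752 0.179  0.2244]
 [0.6086 0.2172 0.0941]]
[np.float64(0.1769), np.float64(0.1919), np.float64(0.1744), np.float64(0.1903)]
wing height over flap [-0.04339672  0.05021284  0.05454152]
wing top centre [0.55028603 0.12950019 0.24252225] axis foot [0.51458621 0.11988738 0.20316342] wing pt [0.54235274 0.12736401 0.23377584]
wing dir [-0.36092708  0.9271154   0.10093897]
beans [[0.54620029 0.29506304 0.12      ]]
cup [[0.41444086 0.31888859 0.065     ]]
pit [[ 0.55371016 -0.11922144  0.1       ]]
```

```bash
python3 - <<'E'
from h import *
o=ctrl.get_obs(); M=R.from_rotvec(o["tool_rot"]).as_matrix(); print(o["time"],o["tool_pos"],M.round(3),o["force"],o["opening"])
print("tool y yaw",np.arctan2(M[1,1],M[0,1]),"want",np.pi/2+.262,"or",-np.pi/2+.262)
E
```

```text
0.1 [0.1826729  0.57085927 0.22187893] [[-0.952  0.305 -0.001]
 [ 0.305  0.952 -0.002]
 [ 0.    -0.002 -1.   ]] [ 0.14669832 -0.57192741  0.05610928] 0.9994895842399131
tool y yaw 1.2609625135327658 want 1.8327963267948966 or -1.3087963267948965
```

Call:
drive_tool(moves=[10, -10, 35, 0, 20, -25, 35, 0, 24, -33, 15, 0, 24, -33, 0, 0, 24, -33, 0, 0, 24, -33, 0, 0, 24, -33, 0, 0], claw=1)

```text
time: 0.68
tool_pos: [0.3299, 0.374, 0.3027]
tool_rot: [-0.484, -3.104, 0.0]
force: [0.6, 0.1, 0.1]
opening: 0.505
finger_force: 0.0
```

Call:
drive_tool(moves=[20, -27, 0, 0.072, 20, -27, 0, 0.072, 20, -27, 0, 0.072, 20, -27, 0, 0.072, 20, -27, 0, 0.072, 20, -27, 0, 0.072, 20, -27, 0, 0.07, 18, -26, 0, 0.07, 0, 0, -25, 0, 0, 0, -15, 0, 0, 0, 0, 0])

```text
time: 1.6
tool_pos: [0.4854, 0.1596, 0.2594]
tool_rot: [0.407, -3.109, 0.001]
force: [-0.4, -0.5, -0.5]
opening: -0.0
finger_force: 0.0
```

Call:
drive_tool(moves=[0, 0, -12, 0, 0, 0, -12, 0, 0, 0, -12, 0, 0, 0, -10, 0, 0, 0, -10, 0, 0, 0, -10, 0, 0, 0, -10, 0, 0, 0, -10, 0, 0, 0, -10, 0, 0, 0, -10, 0, 0, 0, -10, 0, 0, 0, -10, 0, 0, 0, -10, 0, 0, 0, -10, 0, 0, 0, -6, 0, 0, 0, 0, 0])

```text
time: 2.93
tool_pos: [0.4865, 0.1606, 0.1091]
tool_rot: [0.41, -3.112, 0.0]
force: [-0.4, -0.3, -0.1]
opening: 0.008
finger_force: 0.0
```

Call:
drive_tool(moves=[0, 0, -5, 0, 0, 0, -3, 0, 0, 0, -2, 0, 0, 0, -1, 0, 0, 0, 0, 0])

```text
time: 3.35
tool_pos: [0.4876, 0.1608, 0.0997]
tool_rot: [-0.411, 3.114, -0.0]
force: [0.5, 0.0, -0.7]
opening: 0.005
finger_force: 0.0
```

Call:
drive_tool(moves=[0, 0, -2, 0, 0, 0, -1, 0, 0, 0, -1, 0, 0, 0, -1, 0, 0, 0, 0, 0])

```text
time: 3.77
tool_pos: [0.4878, 0.1609, 0.0962]
tool_rot: [-0.411, 3.114, -0.0]
force: [-3.3, -1.0, 14.7]
opening: 0.005
finger_force: 7.5
```

```bash
python3 - <<'E'
from h import *
p,d,K,k1,W=cam("top"); cv2.imwrite("pics/top1.png",cv2.resize(p[100:300,180:440,::-1],None,fx=3,fy=3)[:600,:780])
E
```

```text
(no output)
```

View pics/top1.png

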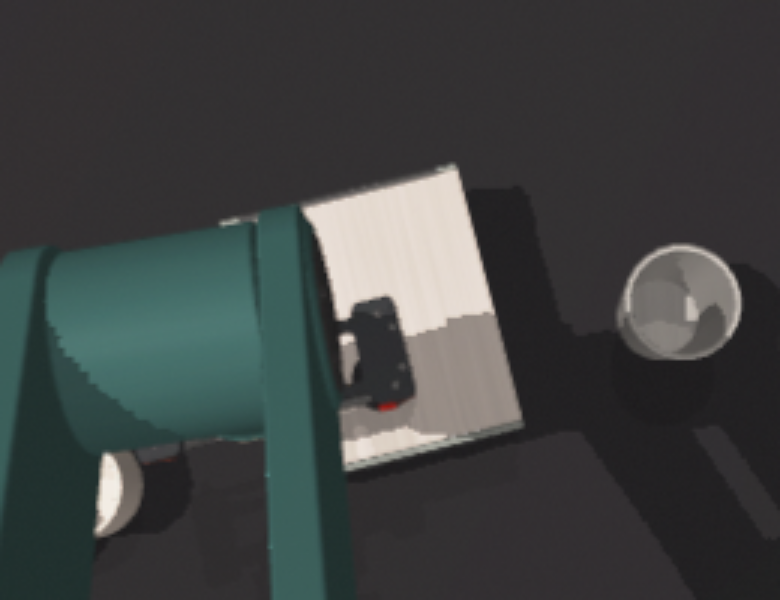

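The flap is shut: the contact height is 0.096 m and the force rose there. The wing's red tip is at crop (388,405). I raise, move over the stud and look with the wrist camera.

Call:
drive_tool(moves=[0, 0, 8, 0, 0, 0, 30, 0, 0, 0, 40, 0, 0, 0, 40, 0, 0, 0, 35, 0, 1, -22, 0, 0, 2, -22, 0, 0, 1, -22, 0, 0, 0, 0, 0, 0, 0, 0, 0, 0, 0, 0, 0, 0], claw=-1)

```text
time: 4.73
tool_pos: [0.4914, 0.0953, 0.2477]
tool_rot: [0.41, -3.115, -0.001]
force: [-0.6, 0.6, -0.7]
opening: 0.798
finger_force: 0.0
```

```bash
python3 - <<'E'
from h import *
o=ctrl.get_obs(); p,d,K,k1,W=cam("wrist"); cv2.imwrite("pics/w1.png",p[...,::-1]); np.savez("w1.npz",p=p,d=d,K=K,k1=k1,W=W)
rm=red(p).astype(np.uint8); n,l,st,_=cv2.connectedComponentsWithStats(rm); k=1+st[1:,4].argmax(); v,u=np.nonzero((l==k)&(d>0))
P=pts(np.c_[u,v],d,K,k1,W); print(o["tool_pos"],o["force"],o["opening"],len(u),u.min(),u.max(),v.min(),v.max(), np.percentile(P[:,2],[2,25,50,75,98]))
t=P[:,2]>np.percentile(P[:,2],90)-.004; print(t.sum())
X=plane(np.c_[u,v][t],.150,K,k1,W)[:,:2]
(c,s,a)=cv2.minAreaRect(X.astype(np.float32)*1000); print(c,s,a)
(c,s,a)=cv2.minAreaRect(P[t,:2].astype(np.float32)*1000); print("depth",c,s,a)
E
```

```text
[0.49137132 0.09525406 0.24771796] [-0.57952408  0.62603724 -0.73663328] 0.7982457534868891 777 306 320 170 223 [0.12540754 0.14865531 0.14930836 0.14982287 0.1507775 ]
684
(492.1798400878906, 93.3465805053711) (42.207130432128906, 10.794065475463867) 14.567145347595215
depth (492.8390197753906, 93.49641418457031) (42.536521911621094, 10.874902725219727) 14.5346040725708
```

View pics/w1.png

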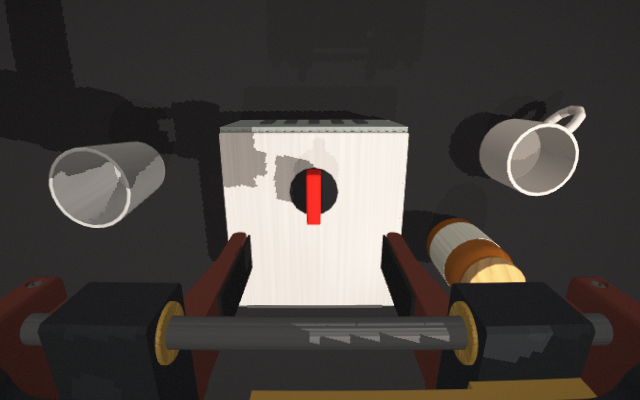

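The wing lies at image (306–320, 170–223). Its centre is (0.4924, 0.0934), its top is at z = 0.150 and its yaw is 14.5°, as the given sizes predict. The tool is almost centred, so I descend and grip.

Call:
drive_tool(moves=[1, -2, -25, -0.006, 0, 0, -30, 0, 0, 0, -25, 0, 0, 0, -20, 0, 0, 0, -12, 0, 0, 0, -3, 0, 0, 0, 0, 0])

```text
time: 5.37
tool_pos: [0.4917, 0.0936, 0.1318]
tool_rot: [0.403, -3.113, -0.0]
force: [0.2, 0.0, -0.5]
opening: 0.999
finger_force: 0.0
```

Call:
drive_tool(moves=[0, 0, 0, 0, 0, 0, 0, 0, 0, 0, 0, 0, 0, 0, 0, 0, 0, 0, 0, 0, 0, 0, 0, 0, 0, 0, 0, 0, 0, 0, 0, 0, 0, 0, 0, 0, 0, 0, 0, 0], claw=1)

```text
time: 6.2
tool_pos: [0.4925, 0.0928, 0.1327]
tool_rot: [0.401, -3.116, 0.0]
force: [-0.1, 0.1, -0.2]
opening: 0.277
finger_force: 0.0
```

Call:
drive_tool(moves=[0, 0, 0, 0, 0, 0, 0, 0, 0, 0, 0, 0, 0, 0, 0, 0, 0, 0, 0, 0, 0, 0, 0, 0])

```text
time: 6.7
tool_pos: [0.4924, 0.093, 0.1327]
tool_rot: [0.401, -3.116, -0.0]
force: [-0.3, 1.8, 0.5]
opening: 0.133
finger_force: 30.0
```

Call:
drive_tool(moves=[0, 0, -2, 0, 0, 0, -1, 0, 0, 0, -1, 0, 0, 0, -1, 0, 0, 0, 0, 0])

```text
time: 7.12
tool_pos: [0.4924, 0.093, 0.1277]
tool_rot: [0.401, -3.116, -0.0]
force: [-0.9, 3.1, 3.8]
opening: 0.132
finger_force: 30.0
```

Call:
drive_tool(moves=[0, 0, -1, 0, 0, 0, 0, 0, 0, 0, 0, 0])

```text
time: 7.37
tool_pos: [0.4924, 0.093, 0.1268]
tool_rot: [0.401, -3.116, -0.0]
force: [-1.8, 4.5, 4.5]
opening: 0.134
finger_force: 30.0
```

```bash
cat > s.py <<'E'
from h import *
o=ctrl.get_obs(); print(o["tool_pos"].round(5),o["force"].round(2),o["wrist_torque"].round(3))
E
python3 s.py
```

```text
[0.49243 0.09298 0.12676] [-1.84  4.52  4.5 ] [ 0.715  0.333 -0.016]
```

Call:
drive_tool(moves=[0, 0, -1, 0, 0, 0, 0, 0, 0, 0, 0, 0])

```text
time: 7.62
tool_pos: [0.4924, 0.093, 0.1257]
tool_rot: [0.401, -3.116, -0.0]
force: [-1.7, 4.0, 4.7]
opening: 0.13
finger_force: 30.0
```

Call:
drive_tool(moves=[0, 0, 0, 0])

```text
time: 7.7
tool_pos: [0.4924, 0.093, 0.1258]
tool_rot: [0.401, -3.116, -0.0]
force: [-2.2, 5.1, 4.1]
opening: 0.132
finger_force: 30.0
```

Call:
drive_tool(moves=[-0.3, 0.7, -1, 0, 0, 0, 0, 0, 0, 0, 0, 0])

```text
time: 7.95
tool_pos: [0.4924, 0.0931, 0.1248]
tool_rot: [-0.402, 3.116, -0.001]
force: [-1.1, 1.6, 5.0]
opening: 0.134
finger_force: 30.0
```

Call:
drive_tool(moves=[0, 0, -1, 0, 0, 0, 0, 0, 0, 0, 0, 0])

```text
time: 8.2
tool_pos: [0.4924, 0.0931, 0.1238]
tool_rot: [-0.402, 3.116, -0.001]
force: [-2.5, 0.7, 5.0]
opening: 0.136
finger_force: 30.0
```

Call:
drive_tool(moves=[0, 0, -1, 0, 0, 0, 0, 0, 0, 0, 0, 0])

```text
time: 8.45
tool_pos: [0.4924, 0.093, 0.1229]
tool_rot: [-0.402, 3.116, -0.001]
force: [-1.6, 1.8, 5.7]
opening: 0.131
finger_force: 30.0
```

Call:
drive_tool(moves=[0, 0, -1, 0, 0, 0, 0, 0, 0, 0, 0, 0])

```text
time: 8.7
tool_pos: [0.4924, 0.093, 0.1219]
tool_rot: [-0.402, 3.115, -0.001]
force: [-1.5, 0.8, 5.5]
opening: 0.135
finger_force: 30.0
```

Call:
drive_tool(moves=[0, 0, -1, 0, 0, 0, 0, 0, 0, 0, 0, 0])

```text
time: 8.95
tool_pos: [0.4925, 0.0931, 0.1211]
tool_rot: [-0.402, 3.115, -0.001]
force: [-3.3, 1.5, 6.9]
opening: 0.132
finger_force: 30.0
```

Call:
drive_tool(moves=[0, 0, -0.5, 0, 0, 0, 0, 0, 0, 0, 0, 0])

```text
time: 9.2
tool_pos: [0.4925, 0.0931, 0.1208]
tool_rot: [-0.402, 3.115, -0.001]
force: [-3.8, 1.6, 9.7]
opening: 0.129
finger_force: 30.0
```

Call:
drive_tool(moves=[0, 0, 0, -0.04, 0, 0, 0, -0.04, 0, 0, 0, -0.04, 0, 0, 0, 0, 0, 0, 0, 0])

```text
time: 9.62
tool_pos: [0.4924, 0.0933, 0.1208]
tool_rot: [-0.214, 3.134, -0.001]
force: [-2.9, 2.9, 9.8]
opening: 0.135
finger_force: 30.0
```

```bash
python3 s.py
```

```text
[0.4924  0.09331 0.12076] [-2.85  2.88  9.78] [ 0.473  0.562 -0.032]
```

Call:
drive_tool(moves=[0, 0, 0, -0.05, 0, 0, 0, -0.05, 0, 0, 0, -0.05, 0, 0, 0, -0.05, 0, 0, 0, -0.05, 0, 0, 0, -0.05, 0, 0, 0, -0.05, 0, 0, 0, -0.05, 0, 0, 0, 0])

```text
time: 10.37
tool_pos: [0.4925, 0.0941, 0.1208]
tool_rot: [0.418, 3.113, 0.002]
force: [-3.5, 6.4, 10.3]
opening: 0.134
finger_force: 30.0
```

```bash
python3 s.py
```

```text
[0.49245 0.09409 0.12078] [-3.46  6.35 10.26] [ 1.004  0.498 -0.026]
```

Call:
drive_tool(moves=[-0.2, 0.4, 0, -0.05, -0.2, 0.4, 0, -0.05, 0, 0, 0, -0.05, 0, 0, 0, -0.05, 0, 0, 0, -0.05, 0, 0, 0, -0.05, 0, 0, 0, -0.05, 0, 0, 0, -0.05, 0, 0, 0, 0])

```text
time: 11.12
tool_pos: [0.4928, 0.0949, 0.1209]
tool_rot: [1.028, 2.967, 0.002]
force: [-1.1, 5.7, 8.3]
opening: 0.134
finger_force: 30.0
```

```bash
python3 s.py
```

```text
[0.49282 0.09488 0.1209 ] [-1.1   5.71  8.29] [ 0.956  0.31  -0.025]
```

Call:
drive_tool(moves=[0, 0.4, -0.1, -0.05, 0, 0.3, -0.1, -0.05, 0, 0, 0, -0.05, 0, 0, 0, -0.05, 0, 0, 0, -0.05, 0, 0, 0, -0.05, 0, 0, 0, -0.05, 0, 0, 0, -0.05, 0, 0, 0, -0.05, 0, 0, 0, -0.05, 0, 0, 0, 0])

```text
time: 12.03
tool_pos: [0.4937, 0.0955, 0.1209]
tool_rot: [1.729, 2.62, 0.004]
force: [0.1, 5.0, 7.4]
opening: 0.132
finger_force: 30.0
```

```bash
python3 s.py
```

```text
[0.49368 0.09553 0.12093] [0.13 5.03 7.38] [0.825 0.144 0.008]
```

Call:
drive_tool(moves=[0, 0, -0.3, -0.05, 0, 0, 0, -0.05, 0, 0, 0, -0.05, 0, 0, 0, 0, 0, 0, 0, 0])

```text
time: 12.45
tool_pos: [0.494, 0.0956, 0.1208]
tool_rot: [1.918, 2.485, 0.005]
force: [-0.5, 6.1, 9.6]
opening: 0.133
finger_force: 30.0
```

```bash
python3 s.py
```

```text
[0.49395 0.09562 0.12081] [-0.49  6.09  9.58] [ 0.94   0.115 -0.076]
```

Call:
drive_tool(moves=[0, 0, 0, -0.04, 0, 0, 0, -0.04, 0, 0, 0, 0, 0, 0, 0, 0])

```text
time: 12.78
tool_pos: [0.4941, 0.0957, 0.1209]
tool_rot: [2.016, 2.406, 0.006]
force: [0.6, 4.9, 8.3]
opening: 0.133
finger_force: 30.0
```

```bash
python3 s.py
```

```text
[0.49414 0.09566 0.12085] [0.57 4.92 8.31] [ 0.963  0.094 -0.041]
```

Call:
drive_tool(moves=[0, 0, 0, -0.03, 0, 0, 0, -0.03, 0, 0, 0, 0, 0, 0, 0, 0])

```text
time: 13.12
tool_pos: [0.4943, 0.0957, 0.1209]
tool_rot: [2.087, 2.345, 0.006]
force: [1.1, 7.0, 9.1]
opening: 0.135
finger_force: 30.0
```

```bash
python3 s.py
```

```text
[0.49427 0.09569 0.12086] [1.13 6.97 9.15] [0.977 0.031 0.042]
```

Call:
drive_tool(moves=[0, 0, 0, -0.04, 0, 0, 0, 0, 0, 0, 0, 0])

```text
time: 13.37
tool_pos: [0.4944, 0.0957, 0.1209]
tool_rot: [2.133, 2.303, 0.007]
force: [0.5, 6.2, 7.8]
opening: 0.135
finger_force: 30.0
```

```bash
python3 s.py
```

```text
[0.49436 0.0957  0.12088] [0.54 6.25 7.77] [1.019 0.064 0.166]
```

Call:
drive_tool(moves=[0, 0, -0.2, 0.03, 0, 0, 0, 0, 0, 0, 1, 0, 0, 0, 1, 0, 0, 0, 0.7, 0, 0, 0, 0, 0, 0, 0, 0, 0])

```text
time: 13.95
tool_pos: [0.4943, 0.0957, 0.123]
tool_rot: [2.098, 2.335, 0.006]
force: [1.8, 6.6, 5.4]
opening: 0.134
finger_force: 30.0
```

```bash
python3 s.py
```

```text
[0.49426 0.0957  0.12304] [1.8  6.55 5.41] [ 0.983 -0.208  0.097]
```

Force has eased and the stud has come up 2 mm. I open slowly and let the stud settle into its notch.

Call:
drive_tool(moves=[0, 0, 0, 0, 0, 0, 0, 0, 0, 0, 0, 0, 0, 0, 0, 0, 0, 0, 0, 0, 0, 0, 0, 0, 0, 0, 0, 0, 0, 0, 0, 0], claw=-0.3)

```text
time: 14.62
tool_pos: [0.4917, 0.0949, 0.1222]
tool_rot: [-2.099, -2.337, 0.0]
force: [-0.0, -0.1, -0.5]
opening: 0.644
finger_force: 0.0
```

Call:
drive_tool(moves=[0, 0, 8, 0, 0, 0, 25, 0, 0, 0, 30, 0, 0, 0, 35, 0, 0, 0, 30, 0, 0, 0, 0, 0, 0, 0, 0, 0, 0, 0, 0, 0])

```text
time: 15.28
tool_pos: [0.4913, 0.095, 0.2501]
tool_rot: [-2.099, -2.337, 0.0]
force: [-0.3, 0.3, 0.0]
opening: 0.654
finger_force: 0.0
```

```bash
python3 - <<'E'
from h import *
o=ctrl.get_obs(); p,d,K,k1,W=cam("wrist"); cv2.imwrite("pics/w2.png",p[...,::-1])
rm=red(p).astype(np.uint8); n,l,st,_=cv2.connectedComponentsWithStats(rm); k=1+st[1:,4].argmax(); v,u=np.nonzero((l==k)&(d>0))
P=pts(np.c_[u,v],d,K,k1,W); print(o["time"],o["tool_pos"],o["force"],len(u),np.percentile(P[:,2],[2,25,50,75,98]))
t=P[:,2]>np.percentile(P[:,2],90)-.004
print(cv2.minAreaRect(P[t,:2].astype(np.float32)*1000))
E
```

```text
15.2833 [0.49129331 0.09497627 0.2500812 ] [-0.29871123  0.32468276  0.01688552] 759 [0.11922701 0.14232999 0.14310399 0.14362395 0.14451962]
((493.87774658203125, 93.73760223388672), (11.673667907714844, 42.82860565185547), 8.563126564025879)
```

View pics/w2.png

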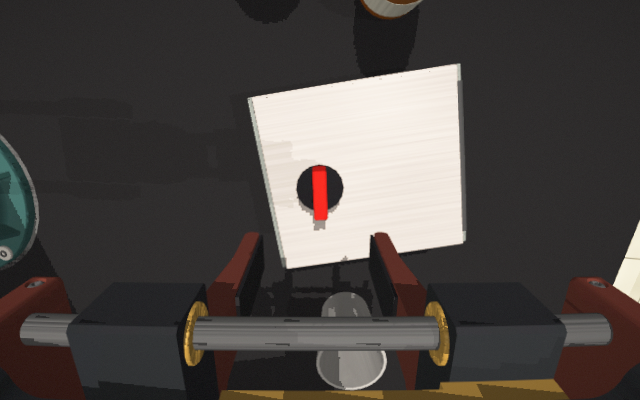

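The wing at (320,193) now lies across the box, turned 96° clockwise. Its top sits at z = 0.143, held below its free height of 0.150, so the notch holds it. The flap is shut and the gripper is clear.

```bash
python3 -c "
from cell import ctrl
print(ctrl.close_job())"
```

```text
the job is handed in; nothing more can be done
None
```

The flap is shut and the stud is locked: it turned about 1.67 rad clockwise by camera and stayed down in its notch after release. I handed the job in at about 15 s of the 58 s; no verdict came back.

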